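# Put the salt shaker back on the spice riser

## Task

Pick up the salt shaker (the small clear one with the domed metal cap) from the worktop left of the stove and put it back on the top step of the wooden spice riser, midway between the two spice jars that stand there. Set it down gently, upright and with its whole foot on the narrow step, and leave those two jars where they are.

Things in the scene. Friction and masses are not known exactly. Their poses are not given: they have to be found in the camera images.
- shaker_center (a point): centre, half-way up (45 mm above its foot), of the loose salt shaker: round, 44 mm diameter, 90 mm tall, 0.1 kg, clear body with salt, narrower domed grey metal cap from 70 mm up. Its z points up. It stands on the worktop (z = -0.004) left of the stove with a flat-capped spice jar (100 mm tall) and a corked oil bottle (112 mm tall), in changing places, centres 105 mm or more apart
- top_step (a point): middle of the upper face of the top (rear) step of the fixed two-step wooden riser, where the shaker's foot goes. x: across the step to the back; y: along it to the left; z up. Step 66 mm deep (x), 300 long (y), 75 above the board on the stove (board top z = 0.054), back free. Lower step in front: 40 mm lower, 66 deep; a 116 mm tall oil bottle stands on it, 110 mm right of the middle
- jar_left_center (a point): centre, half-way up (50 mm above its foot), of the loose round spice jar (45 mm diameter, 100 mm tall, straight sides, flat yellow screw cap) that stands at the left end of the riser's top step, 100 mm from the step's middle; it stays where it is
- jar_right_center (a point): centre, half-way up (50 mm above its foot), of the loose round spice jar (43 mm diameter, 100 mm tall, straight sides, flat white screw cap) that stands at the right end of the riser's top step, 100 mm from the step's middle; it stays where it is

How it is judged (in metres and radians):
On the way:
1. the salt shaker is lowered onto the top step while still held (its foot less than 15 mm above the step), not dropped (x of shaker_center in the frame of top_step between -0.015 and 0.015 m and y of shaker_center in the frame of top_step between -0.025 and 0.025 m and z of shaker_center in the frame of top_step between 0.035 and 0.06 m and contact force between the fingers and shaker above 0.3 N), for 0.05 s.
At the end, for the whole second after the job is handed in: the salt shaker stands released and at rest on the top step, upright within 10 degrees, its centre within 15 mm of the step's middle line (across) and within 25 mm of the middle of the step's length (x of shaker_center in the frame of top_step between -0.015 and 0.015 m and y of shaker_center in the frame of top_step between -0.025 and 0.025 m and z of shaker_center in the frame of top_step between 0.038 and 0.052 m and angle between shaker_center's own z axis and vertical below 0.17 rad and linear speed of shaker below 0.02 m/s and contact force between the fingers and shaker below 0.05 N); the robot touches nothing.
It fails at once if the spice jar at the left end of the top step is pushed more than 20 mm or tipped over (distance of jar_left_center from where it was at the start of the episode above 0.02 m or angle between jar_left_center's own z axis and vertical above 0.35 rad).
It fails at once if the spice jar at the right end of the top step is pushed more than 20 mm or tipped over (distance of jar_right_center from where it was at the start of the episode above 0.02 m or angle between jar_right_center's own z axis and vertical above 0.35 rad).
It also fails if it takes over 32 s, if anything falls off the work surface, if the arm or the gripper's body presses on something with over 40 N, if the wrist force passes 120 N, or if a joint passes its speed limit or range.

## Robot

A 7-joint arm with a two-finger parallel gripper is mounted at the origin on a cart in front of the work surface, level with it; the furniture and walls round the work are solid. World frame = base frame: x ahead of the robot, y to its left, z up, the work surface at z = 0. Lengths are in mm, angles in rad, forces in N, time in s.
With the tool pointing down it reaches from about 400 to 925 mm from the base axis. Payload 4.1 kg.
Tool frame: the origin (TCP) lies between the finger pads; the fingertips stand 17 mm ahead of it and the grasp point (between the pads) lies 2 mm behind it; z points along the fingers, y is the line along which they close (so a half turn about z gives the same grasp; the last joint's range is limited). The gripper opens to 85 mm and grips with 20 to 120 N. Pads are 22 mm wide; open, the fingers measure 114 mm over their backs; the gripper's body (76 mm by 85 mm) begins 54 mm behind the grasp point. The pads swing forward as they close: fully open they stand 13 mm farther back than shut.
Start: joints at [1.067, 0.398, 0.045, 1.537, -0.019, 1.207, -0.051], TCP at [256.031, -597.486, 248.347] pointing down, gripper open.
Joint ranges: [-2.82, 2.82], [-0.49, 2.23], [-1.37, 1.46], [0, 2.46], [-1.36, 4.5], [0.23, 2], [-2.94, 2.94]. Speed limits (rad/s): [2.57, 2.57, 3.14, 3.14, 3.14, 3.14, 3.14].

## Interface

Orientations are given as a unit quaternion [w, x, y, z].
In Python, from station import bot, capture gives the robot as it stands.
- The arm moves only by the tool move_arm, never from a script. Its argument "motion" is a list of rows, each a list of 2 entries, a list of its own where there are three numbers: the shift along the world's x, y, z in cm, then the turn about the world's z in degrees. In form: [[[tx, ty, tz], yaw], ...]. A call has 1 to 10 rows; each row shifts and turns the commanded pose from where the row before left it; what a row does not reach is not made up. A row lasts 1/10 s, in which the tool goes at most 50 mm and 8.59 degrees, less where a joint would pass 70% of its speed; a pose out of reach is approached as far as the arm can. A call is refused whole if a number of a shift passes 5 or a number of a turn 8.59, either way. A call with a gripper value outside its range is refused whole. "claw" is the finger opening in cm, from 0 to 8.54, set as the call begins (left out, the last holds). The fingers move at their own pace and stop on an object; "force" is the grip in N (left out, the last holds). Time passes only in rows, so rows that do not move let the fingers close. It gives the time, the measured TCP pose, the force, the opening and the grip force at its end, in the units of the state.
- bot.state(): the state, without advancing time (a new reading comes with each control period).
- capture(name): name is "scene" or "top"; returns a dict with "color" (480x640x3 uint8, red, green, blue), "camera_matrix" (3x3 intrinsics, pixels), "pose" (4x4, takes a point from camera to world coordinates). Camera axes: x right, y down, z forward; pixel columns grow to the right and rows downward; lengths in mm; the calibration is good to about 2 mm. A picture is of the moment at which its call begins. There is no depth.
- bot.job_done(): hands the job in; it is judged then, once.
The state is a dict: "time_s": time; "joints": joint angles; "dq": joint speeds; "effort": joint torques, N m; "tcp_pos": TCP position; "tool_rot": TCP orientation; "ft_force": force on the tool from outside, world axes, zero at the start; "torque": the same for the moment, N m; "grip_width": finger opening in mm; "grasp_force": force on a finger pad.
Only numpy, scipy, OpenCV 4.12 (cv2) and the standard library are available. Lean on these libraries where they do the work, as an engineer would, in place of code of your own. Each camera call takes 0.05 s, during which the arm holds its last target. There are 200 camera calls.

## Working session

There is one attempt and no reset: what is moved stays moved. The work goes in short steps, Python scripts to look and compute and a tool call to move; the robot and the scene stay as the last step left them, time stands still between calls to the robot, and variables do not carry over. Pictures are saved under pics/ and viewed, at most 10 in all, crops included, and the job is handed in when it is done.

Besides the shell and the picture viewer there is one more tool, called as name([rows], argument=value, ...), one row to a line, values as JSON. move_arm: Moves the arm, as the interface text tells. Its arguments: {"type":"object","properties":{"motion":{"type":"array","items":{"type":"array"}},"claw":{"type":"number"},"force":{"type":"number"}},"required":["motion"]}

```bash
mkdir -p pics; cat > h.py <<'E'
import numpy as np, cv2
def ray(c,u,v):
    K=c["camera_matrix"];P=np.array(c["pose"]);d=P[:3,:3]@np.linalg.inv(K)@np.array([u,v,1.]);return P[:3,3],d
def onz(c,u,v,z):
    o,d=ray(c,u,v);return o+d*(z-o[2])/d[2]
def proj(c,p):
    P=np.array(c["pose"]);q=np.array(c["camera_matrix"])@(P[:3,:3].T@(np.array(p)-P[:3,3]));return q[:2]/q[2]
E
python3 - <<'E'
from station import bot,capture
import cv2,pickle
for n in("scene","top"):
    c=capture(n);pickle.dump(c,open(n+"0.pkl","wb"));cv2.imwrite(f"pics/{n}0.png",c["color"][...,::-1]);print(n,c["pose"],c["camera_matrix"])
print(bot.state())
E
```

```text
scene [[-5.37018372e-01 -5.79749008e-01  6.12782470e-01 -8.72169488e+01]
 [-8.43550903e-01  3.74017963e-01 -3.85399063e-01  4.58237376e+02]
 [-5.75692664e-03 -7.23879583e-01 -6.89902317e-01  8.13333021e+02]
 [ 0.00000000e+00  0.00000000e+00  0.00000000e+00  1.00000000e+00]] [[437.86731955   0.         318.0772951 ]
 [  0.         437.86731955 245.36833212]
 [  0.           0.           1.        ]]
top [[ 1.53893362e-01 -8.06960212e-01  5.70203516e-01 -4.05335095e+02]
 [-9.87971993e-01 -1.34490436e-01  7.63129301e-02 -6.45604296e+01]
 [ 1.51054214e-02 -5.75089158e-01 -8.17951274e-01  1.48491124e+03]
 [ 0.00000000e+00  0.00000000e+00  0.00000000e+00  1.00000000e+00]] [[619.83193901   0.         319.52337399]
 [  0.         619.83193901 240.98078544]
 [  0.           0.           1.        ]]
{'time_s': 0.1, 'joints': array([ 1.06702156,  0.39913641,  0.0450829 ,  1.53777916, -0.01868449,
        1.20689812, -0.05071109]), 'dq': array([-0.00101761, -0.00176918,  0.00039662, -0.00419752,  0.00063063,
        0.00020202,  0.00096931]), 'effort': array([ 4.11916713e-03, -4.76261866e+01,  1.36998553e+00, -2.54950172e+01,
        1.19307966e-02,  5.02349067e-03,  1.85848938e-05]), 'tcp_pos': array([ 255.7546943 , -596.9706504 ,  247.34520462]), 'tool_rot': array([-8.62243046e-04,  9.79582747e-01,  2.01039379e-01, -2.57317698e-04]), 'ft_force': array([0.08990564, 0.42083557, 0.02732936]), 'torque': array([ 0.00723162, -0.0414441 , -0.03473624]), 'grasp_force': 0.0, 'grip_width': 85.25841710961868}
```

View pics/scene0.png

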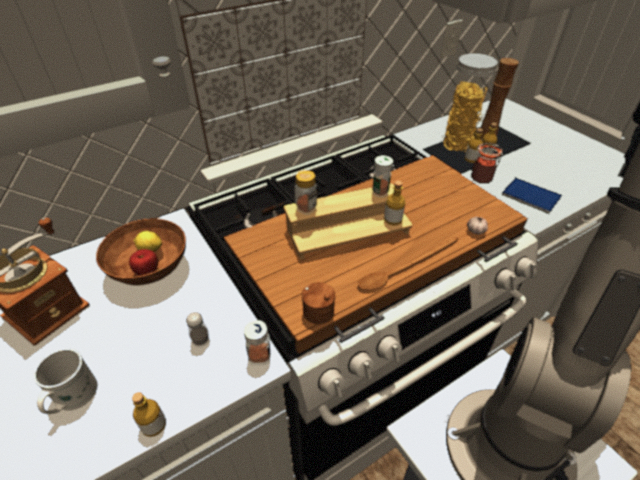

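View pics/top0.png

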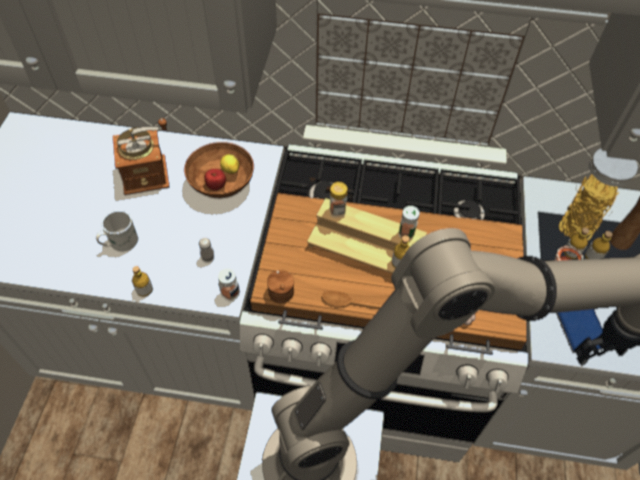

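The scene shows the shaker at about (197,328), with the loose jar at (257,342) and the oil bottle at (148,413). In the top view they are at (206,249), (228,284) and (141,280). The riser is at about (345,215) in the scene view and (370,235) in the top view. I'll zoom in to get accurate pixels.

```bash
python3 - <<'E'
import cv2,numpy as np
s=cv2.imread("pics/scene0.png");t=cv2.imread("pics/top0.png")
def cr(i,x,y,w=100,h=75): return cv2.resize(i[y:y+h,x:x+w],(400,300),interpolation=cv2.INTER_CUBIC)
o=np.vstack([np.hstack([cr(s,170,295),cr(s,275,150,160,120)]),np.hstack([cr(t,170,225),cr(t,300,175,140,105)])])
cv2.imwrite("pics/crops.png",o)
E
```

```text
(no output)
```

View pics/crops.png

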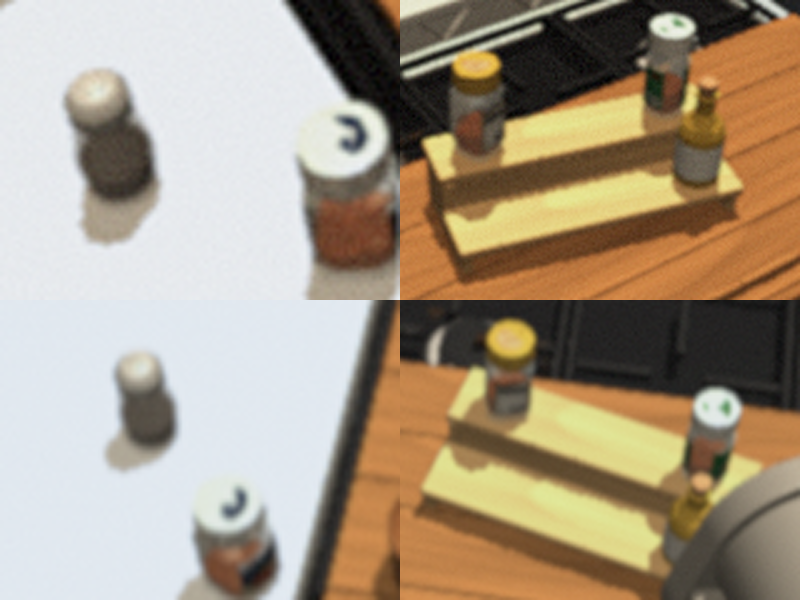

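The crops show the shaker's domed cap at about scene (194.5,319.5) and top (204.8,243.8). The yellow cap top is at scene (306,177) and top (339,189), and the white cap top at scene (384,161) and top (411,213). Next I'll cast rays through these points.

```bash
python3 - <<'E'
import pickle,numpy as np
from h import *
S=pickle.load(open("scene0.pkl","rb"));T=pickle.load(open("top0.pkl","rb"))
def tri(a,b):
    A=[];B=[]
    for c,p in((S,a),(T,b)):
        o,d=ray(c,*p);d/=np.linalg.norm(d);M=np.eye(3)-np.outer(d,d);A.append(M);B.append(M@o)
    x=np.linalg.lstsq(np.vstack(A),np.hstack(B),rcond=None)[0]
    return x.round(1),[np.round(proj(c,x)-p,1) for c,p in((S,a),(T,b))]
r=np.round
print("shaker cap",tri((194.7,319.7),(204.8,243.8)),r(onz(S,194.7,319.7,76)),r(onz(T,204.8,243.8,76)))
print("oj", onz(S,256,330,96).round(), onz(T,227.5,276.5,96).round())
L=[onz(S,306.2,176.6,229),onz(T,338.8,188.8,229)];R=[onz(S,383.8,161.2,229),onz(T,410.6,212.6,229)]
print("L",r(L,1),"R",r(R,1))
# step corners: rear-left, front-left of top step
print("FL",onz(S,275+43*.4,150+178*.4,129).round(),onz(T,300+47*.35,175+118*.35,129).round())
print("BL",onz(S,275+25*.4,150+140*.4,129).round(),onz(T,300+74*.35,175+70*.35,129).round())
print("bottle top",tri((275+308*.4,150+82*.4),(300+300*.35,175+180*.35)))
l=np.mean(L,0);q=np.mean(R,0);d=l-q;print("mid",(l+q)/2,np.linalg.norm(d),np.degrees(np.arctan2(-d[0],d[1])))
E
```

```text
shaker cap (array([521.3, 380.6,  69.5]), [array([0.5, 0.5]), array([-0.1, -0.5])]) [518. 382.  76.] [515. 378.  76.]
oj [412. 291.  96.] [410. 286.  96.]
L [[641.5  30.9 229. ]
 [644.6  28.4 229. ]] R [[ 594.6 -160.3  229. ]
 [ 596.6 -164.3  229. ]]
FL [625.  83. 129.] [621.  83. 129.]
BL [686.  69. 129.] [683.  66. 129.]
bottle top (array([ 533.3, -158. ,  203. ]), [array([0., 0.]), array([-0., -0.])])
mid [619.31388867 -66.32741644 229.        ] 197.7363836142422 -13.88581038671598
```

The riser's yaw is about -14° and the place point is about (619,-67), with the step at z=129. The shaker is at about (517,380). I'll close the fingers along the riser's length, which needs a yaw of -37° from the start. That same yaw will serve for the pick.

move_arm([
  [[1.9,4,0.5],-3.7],
  [[1.9,4,0.5],-3.7],
  [[1.9,4,0.5],-3.7],
  [[1.9,4,0.5],-3.7],
  [[1.9,4,0.5],-3.7],
  [[1.9,4,0.5],-3.7],
  [[1.9,4,0.5],-3.7],
  [[1.9,4,0.5],-3.7],
  [[1.9,4,0.5],-3.7],
  [[1.9,4,0.5],-3.7],
], claw=8.5, force=30)

```text
time_s: 1.1
tcp_pos: [446.2, -195.7, 298.3]
tool_rot: [0.0, 0.993, -0.122, -0.0]
ft_force: [0.8, -0.6, 1.0]
grip_width: 85.0
grasp_force: 0.0
```

move_arm([
  [[0.5,4.5,0],0],
  [[0.5,4.5,0],0],
  [[0.5,4.5,0],0],
  [[0.5,4.5,0],0],
  [[0.5,4.5,0],0],
  [[0.5,4.5,0],0],
  [[0.5,4.5,0],0],
  [[0.5,4.5,0],0],
  [[0.5,4.5,0],0],
  [[0.5,4.5,0],0],
])

```text
time_s: 2.1
tcp_pos: [495.8, 253.9, 298.0]
tool_rot: [0.0, 0.993, -0.12, -0.0]
ft_force: [0.6, 0.5, 0.2]
grip_width: 84.8
grasp_force: 0.0
```

move_arm([
  [[0.7,4.4,-2],0],
  [[0.7,4.4,-2],0],
  [[0.7,3.5,-2],0],
  [[0,0,-4],0],
  [[0,0,-4],0],
  [[0,0,-2],0],
  [[0,0,0],0],
  [[0,0,0],0],
])

```text
time_s: 2.9
tcp_pos: [517.2, 375.6, 138.6]
tool_rot: [-0.0, 0.993, -0.12, -0.0]
ft_force: [-0.3, 0.1, 1.0]
grip_width: 85.1
grasp_force: 0.0
```

```bash
python3 - <<'E'
from station import bot,capture
import cv2,pickle,numpy as np
from h import proj
o=[];st=bot.state();print(st["tcp_pos"],st["tool_rot"])
for n in("scene","top"):
    c=capture(n);pickle.dump(c,open(n+"1.pkl","wb"));i=c["color"][...,::-1].copy()
    u=proj(c,[517,380,76]);print(n,u)
    x,y=(u-[55,50]).astype(int);x,y=max(x,0),max(y,0);o.append(cv2.resize(i[y:y+90,x:x+100],(400,360),interpolation=cv2.INTER_CUBIC));print(x,y)
cv2.imwrite("pics/over.png",np.hstack(o))
E
```

```text
[517.16134405 375.64239136 138.56561749] [-1.59041907e-05  9.92746726e-01 -1.20224467e-01 -1.19572129e-04]
scene [195.62504792 319.63141419]
140 269
top [204.20825035 243.21528359]
149 193
```

View pics/over.png

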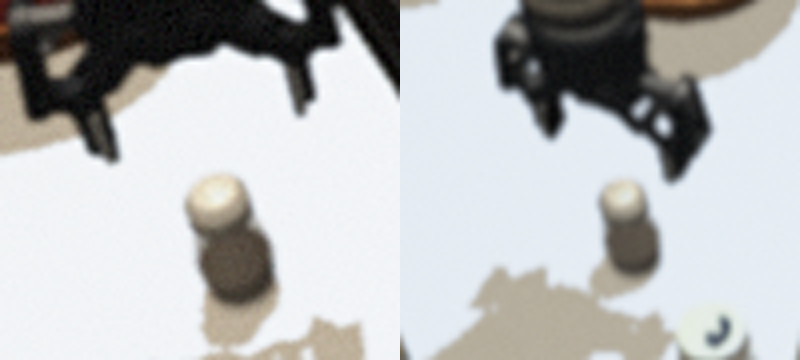

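The shaker's cap is at crop (218,203) in the scene and (622,203) in the top view, between the open fingers and just below them. It is within a few mm of centred, so I'll lower and grip.

move_arm([
  [[0,0.3,-2],0],
  [[0,0,-2],0],
  [[0,0,-2],0],
  [[0,0,-2],0],
  [[0,0,-1],0],
  [[0,0,-0.8],0],
  [[0,0,0],0],
])

```text
time_s: 3.7
tcp_pos: [517.2, 378.5, 40.4]
tool_rot: [0.0, 0.993, -0.12, 0.0]
ft_force: [-1.2, -0.5, -0.4]
grip_width: 84.8
grasp_force: 0.0
```

move_arm([
  [[0,0,0],0],
  [[0,0,0],0],
  [[0,0,0],0],
  [[0,0,0],0],
  [[0,0,0],0],
  [[0,0,0],0],
  [[0,0,0],0],
  [[0,0,0],0],
], claw=3.5, force=30)

```text
time_s: 4.5
tcp_pos: [517.7, 379.5, 41.6]
tool_rot: [-0.001, 0.993, -0.12, 0.001]
ft_force: [-0.5, 1.4, 5.9]
grip_width: 39.9
grasp_force: 30.2
```

The width reads 39.9 mm, narrower than the 44 mm body, so I'll lift a little and look.

move_arm([
  [[0,0,1],0],
  [[0,0,2],0],
  [[0,0,3],0],
  [[0,0,3],0],
  [[0,0,3],0],
  [[0,0,0],0],
  [[0,0,0],0],
])

```text
time_s: 5.2
tcp_pos: [516.9, 378.0, 160.5]
tool_rot: [0.0, 0.993, -0.12, 0.0]
ft_force: [-1.0, -0.5, -1.7]
grip_width: 39.9
grasp_force: 30.5
```

```bash
python3 - <<'E'
from station import bot,capture
import cv2,pickle,numpy as np
from h import proj
o=[];st=bot.state();p=st["tcp_pos"];print(p,st["grip_width"],st["grasp_force"],st["ft_force"])
for n in("scene","top"):
    c=capture(n);pickle.dump(c,open(n+"2.pkl","wb"));i=c["color"][...,::-1].copy()
    u=proj(c,p);
    x,y=(u-[40,36]).astype(int);x,y=max(x,0),max(y,0);o.append(cv2.resize(i[y:y+72,x:x+80],(400,360),interpolation=cv2.INTER_CUBIC));print(n,x,y,[proj(c,p+[0,0,d]).round(1) for d in(-49,0,41)])
cv2.imwrite("pics/lift.png",np.hstack(o))
E
```

```text
[516.89693452 378.01429169 160.52100725] 39.93578883043621 30.471318952259026 [-0.99877926 -0.49365519 -1.65532167]
scene 147 256 [array([193.1, 308.6]), array([188. , 292.8]), array([183.4, 278.7])]
top 160 189 [array([203.1, 235.9]), array([200.6, 225.1]), array([198.3, 215.7])]
```

View pics/lift.png

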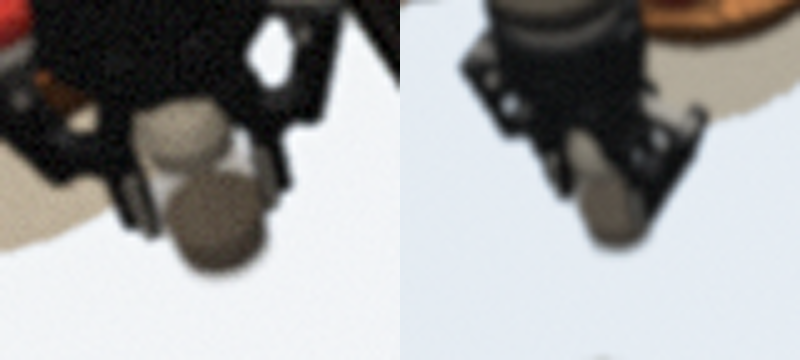

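```bash
python3 - <<'E'
import pickle,cv2,numpy as np
from h import *
from scipy.optimize import least_squares
# dark salt blob contour in views before (0) and after (2) the grasp; bottom-edge comparison
def pred(c,x,y,z,r=22):
    a=np.linspace(0,2*np.pi,60);q=np.array([proj(c,[x+r*np.cos(t),y+r*np.sin(t),z]) for t in a]);return q
for k,z0,gs in((0,-4,(517,380)),(2,115,(517,378))):
    for n,(u,v) in {"scene":((199.5,330),(190.6,300)),"top":((206.5,252),(203.2,230))}.items() and [("scene",[(199.5,330),None,(190.6,300)][k]),("top",[(206.5,252),None,(203.2,230)][k])]:
        c=pickle.load(open(f"{n}{k}.pkl","rb"));im=c["color"].astype(int)
        x,y=int(u)-16,int(v)-16;p=im[y:y+32,x:x+32]
        col=p[:,16].sum(1)//3;print(n,k,"column profile rows",y,col[8:])
        q=pred(c,*gs,z0);print("  pred foot bottom",q[q[:,1].argmax()].round(1),"left/right",q[:,0].min().round(1),q[:,0].max().round(1))
        row=im[int(v),x-4:x+36].sum(1)//3;print("  row from col",x-4,row)
E
```

```text
scene 0 column profile rows 314 [108  94  68  62  59  59  63  65  63  71  68  67  65  68  68  74  66  64
  62  52  53  52  66 101]
  pred foot bottom [200.7 350.3] left/right 192.7 213.0
  row from col 179 [235 234 233 234 235 232 235 233 228 202 155 130 103  78  65  69  70  67
  66  73  63  66  68  64  67  58  58  77 128 191 228 234 233 234 233 235
 235 234 233 233]
top 0 column profile rows 236 [174 154 135 108  85  78  79  79  79  77  77  78  77  76  69  65  69  95
 123 149 164 179 209 228]
  pred foot bottom [207.3 265.6] left/right 200.3 215.7
  row from col 186 [232 232 233 232 233 232 231 232 232 232 232 233 227 195 133  89  78  77
  78  76  79  78  80  81  81  82  91 136 198 227 232 232 232 232 232 232
 232 232 233 233]
scene 2 column profile rows 284 [ 75  74  76  72  76  77  74  73  76  73  72  73  71  68  56  55  54  62
 118 176 217 238 244 243]
  pred foot bottom [190.2 316.3] left/right 181.6 203.8
  row from col 170 [207 121  50  33  62  68  61  52  68  88  87  79  79  80  78  81  79  82
  75  77  76  77  78  77  65  64  66  56  53  96 168 228 245 245 244 244
 244 244 244 242]
top 2 column profile rows 214 [ 37  50  62  73  77  79  81  80  80  82  82  80  76  69  62  75 115 168
 217 233 235 235 236 235]
  pred foot bottom [202.1 241.7] left/right 194.8 211.1
  row from col 183 [235 235 236 235 235 236 235 234 232 228 220 205 161 106  81  80  81  78
  80  79  80  76  67  67  65  49  28  27  65 132 197 230 236 236 235 236
 235 235 235 236]
```

```bash
python3 - <<'E'
import pickle,numpy as np
from h import *
from scipy.optimize import least_squares
obs={}
for n,u0,rows in(("scene",198,range(326,339,2)),("top",206,range(249,257,1))):
    c=pickle.load(open(n+"0.pkl","rb"));im=c["color"].mean(2);L=[]
    for v in rows:
        r=im[v];t=140
        a=u0
        while r[a]<t:a-=1
        b=u0
        while r[b]<t:b+=1
        l=a+(r[a]-t)/(r[a]-r[a+1]);h=b-(r[b]-t)/(r[b]-r[b-1]);L.append((v,(l+h)/2,h-l))
    obs[n]=(c,L);print(n,np.round(L,1).tolist())
def f(p):
    e=[]
    for c,L in obs.values():
        A=proj(c,[*p,0]);B=proj(c,[*p,60])
        for v,u,w in L: e.append(A[0]+(B[0]-A[0])*(v-A[1])/(B[1]-A[1])-u)
    return np.array(e)
s=least_squares(f,[517,380]);print(s.x,s.fun.round(2))
E
```

```text
scene [[326.0, 196.3, 16.7], [328.0, 197.7, 17.2], [330.0, 198.4, 17.6], [332.0, 198.4, 18.2], [334.0, 198.5, 18.7], [336.0, 198.8, 18.5], [338.0, 199.4, 17.9]]
top [[249.0, 206.1, 11.9], [250.0, 206.4, 12.4], [251.0, 206.5, 12.9], [252.0, 206.5, 13.2], [253.0, 206.5, 13.2], [254.0, 206.7, 13.1], [255.0, 206.8, 13.0], [256.0, 206.9, 12.9]]
[522.31790965 382.21386734] [-0.05 -0.85 -0.86 -0.16  0.39  0.78  0.78 -0.36 -0.43 -0.27 -0.05  0.13
  0.24  0.31  0.45]
```

The shaker axis comes out at about (522,382), so it sits about 5 mm further in x than the TCP. It is held firmly and upright. I'll aim the TCP at (614,-66), travelling at z=300.

move_arm([
  [[0,0,3],0],
  [[0,0,4],0],
  [[0,0,4],0],
  [[0.8,-3.5,3],0],
  [[0.9,-4,0],0],
  [[0.9,-4,0],0],
  [[0.9,-4,0],0],
  [[0.9,-4,0],0],
  [[0.9,-4,0],0],
  [[0.9,-4,0],0],
])

```text
time_s: 6.3
tcp_pos: [578.3, 101.4, 298.4]
tool_rot: [0.001, 0.993, -0.12, -0.002]
ft_force: [1.0, 0.3, -0.7]
grip_width: 40.0
grasp_force: 30.7
```

move_arm([
  [[0.9,-4,0],0],
  [[0.9,-4,0],0],
  [[0.9,-4,0],0],
  [[0.8,-4,0],0],
  [[0.3,-0.9,0],0],
  [[0,0,0],0],
  [[0,0,0],0],
  [[0,0,0],0],
])

```text
time_s: 7.1
tcp_pos: [616.6, -62.7, 299.9]
tool_rot: [-0.001, 0.993, -0.118, -0.001]
ft_force: [0.7, 0.3, -2.0]
grip_width: 39.9
grasp_force: 30.7
```

Next I'll lower to about 30 mm above the step and check.

move_arm([
  [[-0.2,-0.4,-2],0],
  [[0,0,-2],0],
  [[0,0,-2],0],
  [[0,0,-2],0],
  [[0,0,-1],0],
  [[0,0,0],0],
  [[0,0,0],0],
])

```text
time_s: 7.8
tcp_pos: [615.5, -68.7, 211.2]
tool_rot: [-0.0, 0.993, -0.12, 0.001]
ft_force: [-0.8, -0.3, -1.5]
grip_width: 40.0
grasp_force: 30.7
```

```bash
python3 - <<'E'
from station import bot,capture
import cv2,pickle,numpy as np
from h import proj
o=[];st=bot.state();p=st["tcp_pos"];print(p,st["grip_width"],st["grasp_force"],st["ft_force"])
for n in("scene","top"):
    c=capture(n);pickle.dump(c,open(n+"3.pkl","wb"));i=c["color"][...,::-1].copy()
    u=proj(c,[617,-66,170])
    x,y=(u-[50,45]).astype(int);o.append(cv2.resize(i[y:y+90,x:x+100],(400,360),interpolation=cv2.INTER_CUBIC));print(n,x,y)
cv2.imwrite("pics/place.png",np.hstack(o))
E
```

```text
[615.51781082 -68.68645779 211.16417596] 39.96499965412725 30.68080645207374 [-0.79717851 -0.34868498 -1.47707637]
scene 295 144
top 321 170
```

View pics/place.png

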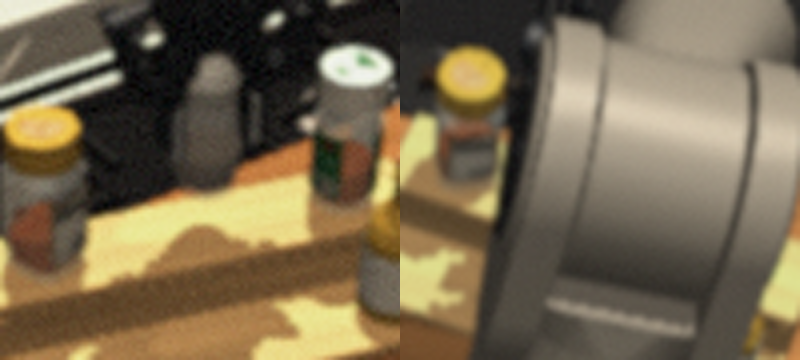

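The scene crop shows the shaker upright at crop (207,130), above the step and between the two jars, which haven't moved. The arm hides it in the top view. I'll keep lowering, slowly near the step.

move_arm([
  [[-0.1,0.1,-1],0],
  [[0,0,-1],0],
  [[0,0,-0.6],0],
  [[0,0,-0.4],0],
  [[0,0,-0.2],0],
  [[0,0,0],0],
  [[0,0,0],0],
])

```text
time_s: 8.6
tcp_pos: [614.3, -68.5, 178.6]
tool_rot: [0.0, 0.993, -0.12, 0.0]
ft_force: [0.4, 0.3, -0.8]
grip_width: 39.6
grasp_force: 30.7
```

```bash
python3 - <<'E'
from station import bot,capture
import cv2,numpy as np
from h import *
st=bot.state();p=st["tcp_pos"];print(p,st["ft_force"])
c=capture("scene");i=c["color"][...,::-1].copy()
x,y=300,150;cv2.imwrite("pics/near.png",cv2.resize(i[y:y+80,x:x+100],(800,640)[:2],interpolation=cv2.INTER_CUBIC)[:600])
a=np.linspace(0,6.28,60);q=np.array([proj(c,[p[0]+5+22*np.cos(t),p[1]-1+22*np.sin(t),p[2]-45]) for t in a])
print("pred foot x range",q[:,0].min(),q[:,0].max(),"bottom",q[q[:,1].argmax()],"crop",(q[q[:,1].argmax()]-[x,y])*8)
# step middle line front/back edges at the midpoint
for s in(-33,0,33): print(s,((proj(c,np.array([619,-67,129])+s*np.array([.971,-.238,0]))-[x,y])*8).round())
E
```

```text
[614.28874472 -68.46421538 178.61669955] [ 0.38042787  0.34469628 -0.79718218]
pred foot x range 336.9500875529072 354.39741831635274 bottom [345.89597564 205.27020487] crop [367.16780509 442.16163895]
-33 [398. 476.]
0 [359. 413.]
33 [322. 354.]
```

View pics/near.png

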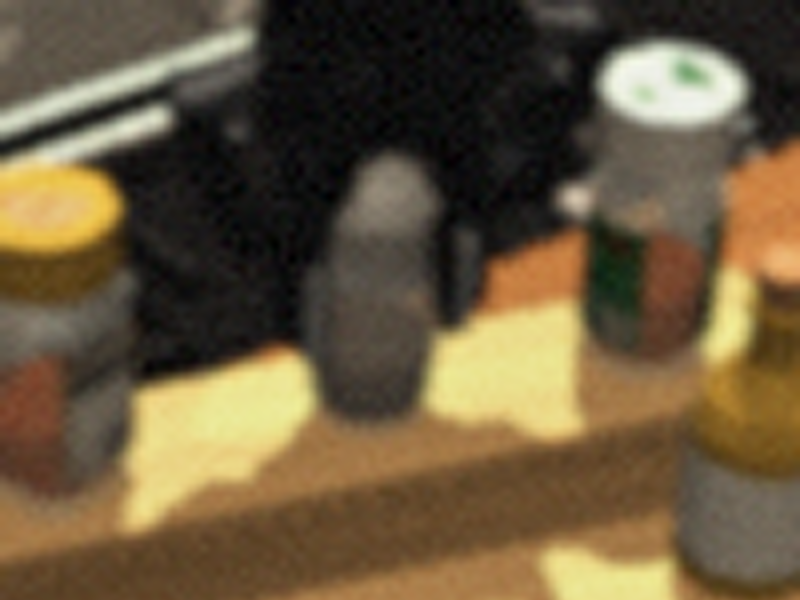

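The step edges match the predicted mid-line points: front at crop (398,476) and back at (322,354). The shaker's foot, at (370,415), is over the step and centred laterally between the jars. It should be about 4–5 mm above the step, so I'll ease down.

move_arm([
  [[0,0,-0.1],0],
  [[0,0,-0.1],0],
  [[0,0,-0.1],0],
  [[0,0,-0.1],0],
  [[0,0,0],0],
  [[0,0,0],0],
])

```text
time_s: 9.25
tcp_pos: [614.1, -68.5, 174.7]
tool_rot: [0.0, 0.993, -0.12, 0.0]
ft_force: [-1.3, 0.1, 1.3]
grip_width: 40.0
grasp_force: 31.0
```

move_arm([
  [[0,0,-0.1],0],
  [[0,0,0],0],
  [[0,0,0],0],
])

```text
time_s: 9.55
tcp_pos: [614.2, -68.5, 174.7]
tool_rot: [0.0, 0.993, -0.12, 0.0]
ft_force: [-3.1, 0.1, 5.8]
grip_width: 40.0
grasp_force: 31.6
```

The force rose to 5.8 N with z unchanged, so the foot has landed. I'll release it gently.

move_arm([
  [[0,0,0],0],
  [[0,0,0],0],
  [[0,0,0],0],
  [[0,0,0],0],
], claw=4.6, force=20)

```text
time_s: 9.95
tcp_pos: [614.0, -68.5, 173.1]
tool_rot: [0.0, 0.993, -0.12, -0.0]
ft_force: [-0.9, 0.2, 0.3]
grip_width: 46.4
grasp_force: 0.0
```

move_arm([
  [[0,0,0],0],
  [[0,0,0],0],
  [[0,0,0],0],
  [[0,0,0],0],
], claw=6.5)

```text
time_s: 10.35
tcp_pos: [614.0, -68.5, 173.3]
tool_rot: [0.0, 0.993, -0.12, -0.0]
ft_force: [-0.4, -0.2, 0.0]
grip_width: 64.7
grasp_force: 0.0
```

move_arm([
  [[0,0,1],0],
  [[0,0,1.5],0],
  [[0,0,2],0],
  [[0,0,3],0],
  [[0,0,4],0],
  [[0,0,4],0],
  [[-2,0,2],0],
  [[-4,0,1],0],
  [[-4,0,0],0],
  [[-4,0,0],0],
])

```text
time_s: 11.35
tcp_pos: [473.0, -68.1, 360.3]
tool_rot: [0.0, 0.993, -0.12, 0.002]
ft_force: [-0.6, -0.5, 0.6]
grip_width: 65.1
grasp_force: 0.0
```

```bash
python3 - <<'E'
from station import bot,capture
import cv2,numpy as np
o=[];print(bot.state()["tcp_pos"])
for n,x,y in(("scene",280,140),("top",310,170)):
    i=capture(n)["color"][...,::-1];o.append(cv2.resize(i[y:y+120,x:x+130],(400,369),interpolation=cv2.INTER_CUBIC))
cv2.imwrite("pics/end.png",np.hstack(o))
E
```

```text
[473.04033328 -68.0814797  360.32569257]
```

View pics/end.png

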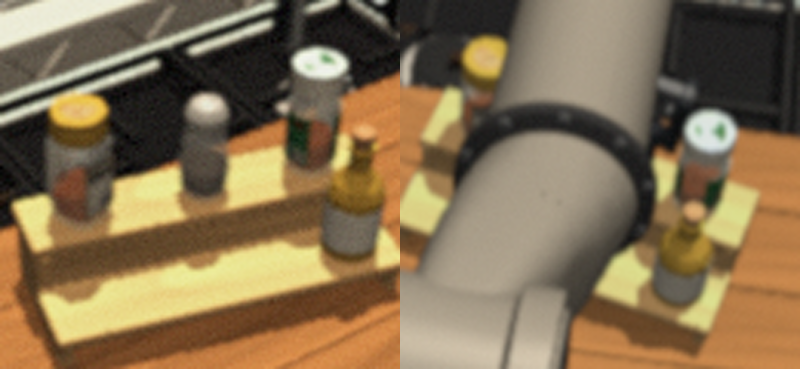

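The scene crop shows the shaker standing upright and released at crop (205,145). It is midway between the jars, and its foot at (205,195) is in line with the jars' feet. The gripper is clear, so I'm handing the job in.

```bash
python3 -c "
from station import bot
print(bot.job_done())"
```

```text
the job is handed in; nothing more can be done
None
```

The salt shaker stands released and upright on the riser's top step, midway between the two jars, which look unmoved in the last picture; the job is handed in at about 11.5 s on the robot's clock, and no verdict came back.

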